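Point out the uncapped tube and its cap

TASK

Press the red call button fully down to fetch the technician and let it go, then show what is wrong: point straight down with the fingertips at the one uncapped tube in the rack, 2 to 4 cm above its mouth, and stay there for two seconds; then point in the same way at the loose cap on the bench that matches that tube's yellow collar, stay two seconds, and finish still pointing at it. Apart from the button, touch, move and lift nothing.

Things in the scene. Friction and masses are not known exactly. Their poses are not given: they have to be found in the camera images.
- call (a joint): Travel of the red call button: 0 = up, 0.006 m = fully down. Spring return; pressing it straight down fully takes about 5 N; it counts as pressed when it is down by about 4.5 mm or more.
- call_base: Low white housing of the call button, fixed to the bench; the button sits in its middle. Origin at the centre of its underside, z up. It may be touched.
- call_top (a point): Centre of the top face of the red call button (34 mm across, in a low white housing fixed to the bench, at the left of the rack as the robot sees it). Press straight down here.
- tube_open: The only tube without a cap: clear open tube standing in one of the rack's four places, 30 mm across, 115 mm tall, with a yellow collar just below its mouth. Origin at the centre of its bottom end, z up.
- mouth (a point): Centre of the open mouth of the uncapped tube, level with its rim, about 121 mm above the bench. z up. The capped tubes beside it (55 mm between centres) stand 3 mm higher.
- cap_yellow: Screw cap lying loose on the bench, open side down: yellow ribbed disc, 34 mm across, 22 mm high. Origin at the centre of its underside, z up. It belongs to the tube with the yellow collar.
- cap_yellow_top (a point): Centre of the top face of the loose yellow cap, 22 mm above the bench. z up.
- cap_green: Screw cap lying loose on the bench, open side down: green ribbed disc, 34 mm across, 22 mm high. Origin at the centre of its underside, z up. Not the one wanted; leave it alone.
- cap_blue: Screw cap lying loose on the bench, open side down: blue ribbed disc, 34 mm across, 22 mm high. Origin at the centre of its underside, z up. Not the one wanted; leave it alone.
- rack: White tube rack, 236 mm long (its y) x 70 mm deep x 58 mm high, fixed to the bench, with four places in a row 55 mm apart. Origin at the centre of its underside. Must not be touched.
- bench (a point): Point on the black bench top amid the work. Bystanders round the edge, not to be touched: far left a mixer (121 mm high, y over 0.49 m) and a domed centrifuge (120 mm, x over 0.70); back two bottles (150 mm, x over 0.81), a low tray with tubes (45 mm, x over 0.67), a glove box (100 mm); right a beaker (90 mm, y below -0.33), tip box (57 mm, y below -0.51), pipette stand (280 mm, y below -0.53).
- tube_a: Upright clear tube in the rack, closed with a blue cap (34 mm across). 30 mm across, 118 mm tall with the cap. Origin at the centre of its bottom end, z up. Leave it alone.
- tube_b: Upright clear tube in the rack, closed with a blue cap (34 mm across). 30 mm across, 118 mm tall with the cap. Origin at the centre of its bottom end, z up. Leave it alone.
- tube_c: Upright clear tube in the rack, closed with a blue cap (34 mm across). 30 mm across, 118 mm tall with the cap. Origin at the centre of its bottom end, z up. Leave it alone.
There are look-alikes about, which are no part of the job. What is shaped like the tube_open but black or green is not meant.

How it is judged (in metres and radians):
On the way, in this order (a step that is already met when the one before it is completed fails the run):
1. the red call button is pressed down (value of joint call above 0.0042 m), for 0.05 s.
2. the button is up again and the fingertips dwell just above the mouth of the uncapped tube (value of joint call below 0.0015 m and horizontal distance between the grasp point and mouth below 0.022 m and z of the grasp point in the frame of mouth between 0.016 and 0.088 m), for 1.5 s.
3. the fingertips dwell just above the yellow cap (horizontal distance between the grasp point and cap_yellow_top below 0.022 m and z of the grasp point in the frame of cap_yellow_top between 0.016 and 0.088 m), for 1.5 s.
At the end, for the whole second after the job is handed in: The button is up again; the point between the finger pads is still over the yellow cap, within 22 mm sideways and 16 to 88 mm above its top (fingertips about 0 to 70 mm above it), touching nothing; every upright tube and loose cap is within 10 mm of where it stood (all of step 3 and value of joint call below 0.0015 m and distance of each of tube_open, tube_a, tube_b, tube_c, cap_yellow, cap_green, cap_blue from where it was at the start of the episode below 0.01 m).
It fails at once if a tube, a cap or the rack is touched (contact force between any of the fingers, the arm and tube_open above 0.3 N or contact force between any of the fingers, the arm and tube_a above 0.3 N or contact force between any of the fingers, the arm and tube_b above 0.3 N or contact force between any of the fingers, the arm and tube_c above 0.3 N or contact force between any of the fingers, the arm and cap_yellow above 0.3 N or contact force between any of the fingers, the arm and cap_green above 0.3 N or contact force between any of the fingers, the arm and cap_blue above 0.3 N or contact force between any of the fingers, the arm and rack above 0.3 N).
It fails at once if the fingers touch anything other than the call button (contact force between the fingers and anything else above 0.5 N and contact force between the fingers and call_base below 0.05 N).
It fails at once if the arm touches anything other than the call button (contact force between the arm and anything else above 0.5 N and contact force between the arm and call_base below 0.05 N).
It fails at once if a tube or cap is lifted, carried or knocked out of place (distance of any of tube_open, tube_a, tube_b, tube_c, cap_yellow, cap_green, cap_blue from where it was at the start of the episode above 0.015 m).
It also fails if it takes over 48 s, if anything falls off the work surface, if the arm or the gripper's body presses on something with over 40 N, if the wrist force passes 120 N, or if a joint passes its speed limit or range.

ROBOT

A 7-joint arm with a two-finger parallel gripper is mounted at the origin on the work surface. World frame = base frame: x ahead of the robot, y to its left, z up, the work surface at z = 0. Lengths are in m, angles in degrees, forces in N, time in s.
With the tool pointing down it reaches from about 0.4 to 0.85 m from the base axis. Payload 4.5 kg.
Tool frame: the origin (TCP) lies at the very end of the fingers, on their centre line; the grasp point (between the pads) lies 19 mm behind it; z points along the fingers, y is the line along which they close (so a half turn about z gives the same grasp; the last joint's range is limited). The gripper opens to 88 mm and grips with 3 to 60 N. Pads are 18 mm wide; open, the fingers measure 123 mm over their backs; the gripper's body (75 mm by 187 mm) begins 45 mm behind the grasp point.
Start: joints at [-70.428, 39.483, -11.15, 89.685, 9.013, 51.709, -12.324], TCP at [0.189, 0.596, 0.239] pointing down, gripper open.
Joint ranges: [-172.22, 172.22], [-26.19, 119.32], [-84.43, 86.54], [7.71, 146.69], [-57.33, 237.33], [2.42, 119.75], [-152.13, 152.13]. Speed limits (degrees/s): [147.25, 147.25, 180, 180, 180, 180, 180].

INTERFACE

Orientations are given as a 3x3 rotation matrix whose columns are the frame's x, y, z axes.
In Python, from cell import get_obs, get_image, order gives the robot as it stands. The module is installed in compiled form; this text tells all that it offers.
- The arm moves only by the tool arm_command, never from a script. Its argument "deltas" is a list of rows, each an object with "dp": the shift along the tool's x, y, z scaled (see below), a list of three; "turn": the turn about the tool's z scaled (see below); "jaw": the closure, from -1 (fully open) to 1 (shut). A call has 1 to 8 rows; each row shifts and turns the commanded pose from where the row before left it, along the tool's axes as they then stand; what a row does not reach is not made up. The controller multiplies each number of a shift by 20 mm and each number of a turn by 4 degrees. A row lasts 1/12 s, in which the tool goes at most 41.7 mm and 7.16 degrees, less where a joint would pass 70% of its speed; a pose out of reach is approached as far as the arm can. A call with a number of a shift or a turn outside -1 to 1 is refused whole. A call with a gripper value outside its range is refused whole. The fingers move at their own pace and stop on an object; the grip force is fixed at half the most. Time passes only in rows, so rows that do not move let the fingers close. It gives the time, the measured TCP pose, the force, the opening and the grip force at its end, in the units of the state.
- get_obs(): the state, without advancing time (a new reading comes with each control period).
- get_image(name): name is "scene" or "top" or "wrist"; returns a dict with "image" (384x512x3 uint8, red, green, blue), "fov_y" (degrees; the focal length in pixels is half the picture's height over the tangent of half this angle, whatever the lens; pixels are square), "cx", "cy" (the principal point, pixels), "dist" ([k1, k2, p1, p2, k3] as OpenCV has them; the pictures are not rectified), "world_to_cam" (4x4, takes a point from world to camera coordinates). Camera axes: x right, y down, z forward; pixel columns grow to the right and rows downward; lengths in m; the calibration is good to about 2 mm. A picture is of the moment at which its call begins. There is no depth.
- order.close_job(): hands the job in; it is judged then, once.
The state is a dict: "time": time; "joints": joint angles; "joint_vel": joint speeds; "joint_efforts": joint torques, N m; "tool_pos": TCP position; "tool_rot": TCP orientation; "contact_force": force on the tool from outside, world axes, zero at the start; "moment": the same for the moment, N m; "opening": opening from 0.0 (shut) to 1.0 (fully open); "finger_force": force on a finger pad.
Only numpy, scipy, OpenCV 4.12 (cv2) and the standard library are available. Lean on these libraries where they do the work, as an engineer would, in place of code of your own. Each camera call takes 0.05 s, during which the arm holds its last target. There are 200 camera calls.

## Working session

There is one attempt and no reset: what is moved stays moved. The work goes in short steps, Python scripts to look and compute and a tool call to move; the robot and the scene stay as the last step left them, time stands still between calls to the robot, and variables do not carry over. Pictures are saved under pics/ and viewed, at most 10 in all, crops included, and the job is handed in when it is done.

Besides the shell and the picture viewer there is one more tool, called after "Request:" in YAML: its name, and indented under it one key for each argument. arm_command: Moves the arm, as the interface text tells. Shifts and turns lie within -1 to 1; 1 stands for 20 mm of shift or 4 degrees of turn. Its arguments: {"type":"object","properties":{"deltas":{"type":"array","items":{"type":"object","properties":{"dp":{"type":"array","items":{"type":"number"}},"turn":{"type":"number"},"jaw":{"type":"number"}}}}},"required":["deltas"]}

```bash
mkdir -p pics
cat > h.py <<'E'
import numpy as np, cv2, pickle
from cell import get_obs, get_image, order
def cal(d):
    f=d["image"].shape[0]/2/np.tan(np.radians(d["fov_y"]/2))
    return np.array([[f,0,d["cx"]],[0,f,d["cy"]],[0,0,1]]),np.array(d["dist"],float),np.array(d["world_to_cam"])
def ray(d,u,v,z):
    K,D,T=cal(d); p=cv2.undistortPoints(np.array([[[u,v]]],float),K,D)[0,0]
    R,t=T[:3,:3],T[:3,3]; c=-R.T@t; r=R.T@np.array([p[0],p[1],1]); return c+r*(z-c[2])/r[2]
def snap(n,f):
    d=get_image(n); cv2.imwrite(f"pics/{f}.png",d["image"][:,:,::-1]); pickle.dump(d,open(f"pics/{f}.pkl","wb")); return d
def load(f): return pickle.load(open(f"pics/{f}.pkl","rb"))
E
python3 -c "
from h import *
a=snap('top','top0')['image'];b=snap('scene','scene0')['image']
o=get_obs();print(o['time'],o['tool_pos'],np.round(o['tool_rot'],3),o['opening'])"
```

```text
0.1 [0.18923522 0.59510483 0.238028  ] [[-0.953  0.303 -0.   ]
 [ 0.303  0.953 -0.001]
 [-0.    -0.002 -1.   ]] 1.0016633336417622
```

View pics/top0.png

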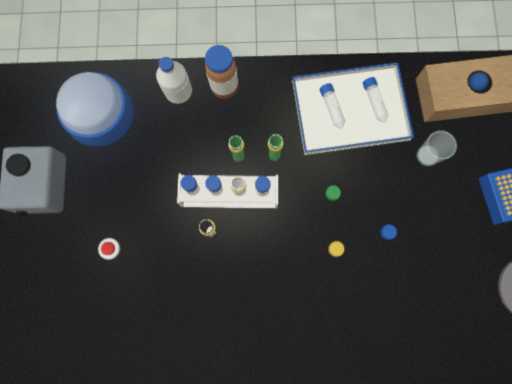

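View pics/scene0.png

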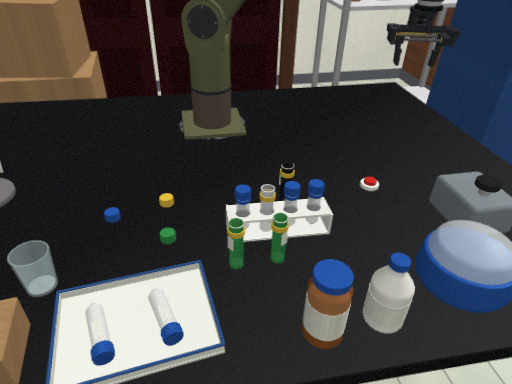

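The top view shows the red button at (109,248), the rack with its open tube in third place at (239,186), the yellow cap at (336,249), and a black look-alike at (207,228). The scene view agrees: the open tube is at (267,190) and the button at (370,182).

```bash
python3 -c "
from h import *
d=load('top0');s=load('scene0')
def blob(d,u,v,r,lo,hi):
    h=cv2.cvtColor(d['image'],cv2.COLOR_RGB2HSV);m=cv2.inRange(h,lo,hi)
    k=np.zeros_like(m);k[v-r:v+r+1,u-r:u+r+1]=1;y,x=np.nonzero(m*k);return x.mean(),y.mean(),len(x),x.min(),x.max()
R=((0,150,80),(6,255,255));Y=((18,120,80),(35,255,255));B=((100,150,50),(125,255,255))
b=blob(d,109,248,9,*R);bs=blob(s,370,182,10,*R);print(b,bs)
y=blob(d,336,249,12,*Y);ys=blob(s,167,200,12,*Y);print(y,ys)
for z in (.015,.02,.025,.03,.035,.04):print(z,ray(d,b[0],b[1],z)[:2],ray(s,bs[0],bs[1],z)[:2])
print('cap',ray(d,y[0],y[1],.02)[:2],ray(s,ys[0],ys[1],.013)[:2])
print('mouth',ray(d,239,185.5,.121)[:2],ray(s,267.5,189,.121)[:2])
for u,v in((189,184),(213,184.5),(263,184.5)):
  q=blob(d,u,int(v),10,*B);print('capd',q[:2],ray(d,q[0],q[1],.12)[:2])
print('black',ray(d,207,228,.1), 'rack corners',[ray(d,u,v,.058)[:2] for u,v in((179,205),(278,207))])
for n,p in(('top',d),('scene',s)):
  K,D,T=cal(p);print(n,-T[:3,:3].T@T[:3,3])
im=cv2.resize(d['image'][160:270,80:290],None,fx=3.8,fy=3.8,interpolation=3);cv2.imwrite('pics/c1.png',im[:,:,::-1])
im=cv2.resize(s['image'][150:260,210:400],None,fx=4,fy=4,interpolation=3);cv2.imwrite('pics/c2.png',im[:,:,::-1])
"
```

```text
(np.float64(107.49122807017544), np.float64(248.06140350877192), 114, np.int64(102), np.int64(113)) (np.float64(369.8888888888889), np.float64(180.23333333333332), 90, np.int64(364), np.int64(376))
(np.float64(335.9641255605381), np.float64(248.51121076233184), 223, np.int64(328), np.int64(344)) (np.float64(166.015873015873), np.float64(199.67195767195767), 189, np.int64(159), np.int64(173))
0.015 [0.45496331 0.38089201] [0.45204665 0.38446866]
0.02 [0.45457322 0.37909261] [0.45887236 0.38027719]
0.025 [0.45418314 0.3772932 ] [0.46569808 0.37608573]
0.03 [0.45379305 0.3754938 ] [0.47252379 0.37189426]
0.035 [0.45340297 0.37369439] [0.47934951 0.36770279]
0.04 [0.45301288 0.37189498] [0.48617522 0.36351133]
cap [ 0.44209582 -0.16565434] [ 0.44625796 -0.16500767]
mouth [0.57814213 0.05672671] [0.59181485 0.0602141 ]
capd (np.float64(187.71641791044777), np.float64(182.11194029850745)) [0.58871245 0.17025464]
capd (np.float64(211.0), np.float64(179.375)) [0.59368774 0.11861991]
capd (np.float64(263.37735849056605), np.float64(181.1320754716981)) [0.58694974 0.00283086]
black [0.48811477 0.13002359 0.1       ] rack corners [array([0.54858718, 0.20112299]), array([ 0.53860407, -0.02992365])]
top [0.3734671  0.00496156 1.05959583]
scene [ 1.26495124 -0.11471166  0.61047214]
```

View pics/c1.png

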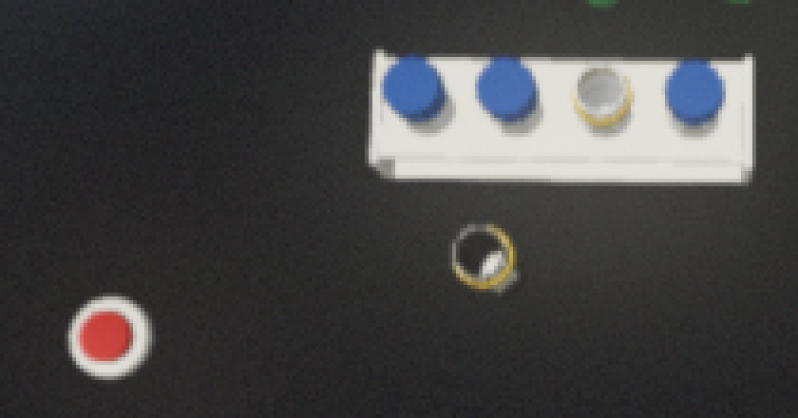

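View pics/c2.png

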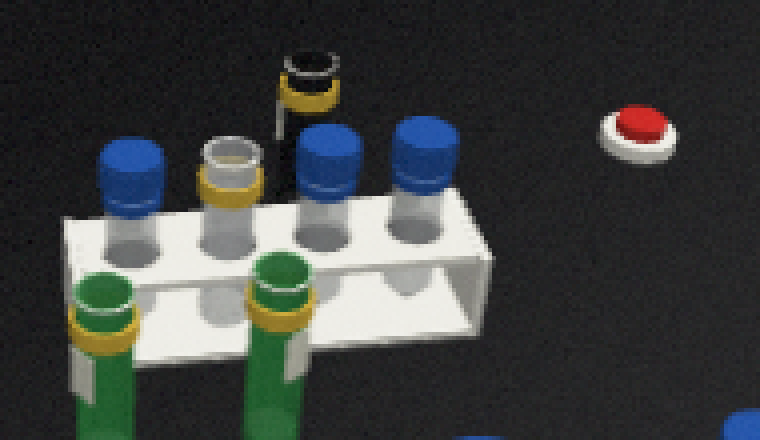

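Request:
arm_command:
  deltas:
    - {"dp": [0,0,0],"turn": 1,"jaw": 1}
    - {"dp": [0,0,0],"turn": 1,"jaw": 1}
    - {"dp": [0,0,0],"turn": 1,"jaw": 1}
    - {"dp": [0,0,0],"turn": 1,"jaw": 1}
    - {"dp": [0,0,0],"turn": 1,"jaw": 1}
    - {"dp": [0,0,0],"turn": 1,"jaw": 1}
    - {"dp": [0,0,0],"turn": 1,"jaw": 1}
    - {"dp": [0,0,0],"turn": 1,"jaw": 1}

```text
time: 0.77
tool_pos: [0.1892, 0.5953, 0.2383]
tool_rot: [[-0.645, 0.764, -0.0], [0.764, 0.645, -0.001], [-0.001, -0.001, -1.0]]
contact_force: [0.1, 0.1, 0.7]
opening: 0.415
finger_force: 0.0
```

Request:
arm_command:
  deltas:
    - {"dp": [0,0,0],"turn": 1,"jaw": 1}
    - {"dp": [0,0,0],"turn": 1,"jaw": 1}
    - {"dp": [0,0,0],"turn": 1,"jaw": 1}
    - {"dp": [0,0,0],"turn": 1,"jaw": 1}
    - {"dp": [0,0,0],"turn": 1,"jaw": 1}
    - {"dp": [0,0,0],"turn": 1,"jaw": 1}
    - {"dp": [0,0,0],"turn": 1,"jaw": 1}
    - {"dp": [0,0,0],"turn": 1,"jaw": 1}

```text
time: 1.43
tool_pos: [0.1891, 0.5953, 0.2383]
tool_rot: [[-0.142, 0.99, -0.0], [0.99, 0.142, -0.001], [-0.001, -0.0, -1.0]]
contact_force: [-0.1, 1.2, 0.1]
opening: 0.008
finger_force: 0.0
```

Request:
arm_command:
  deltas:
    - {"dp": [0,0,0],"turn": 1,"jaw": 1}
    - {"dp": [0,0,0],"turn": 1,"jaw": 1}
    - {"dp": [0,0,0],"turn": 0,"jaw": 1}
    - {"dp": [0,0,0],"turn": 0,"jaw": 1}

```text
time: 1.77
tool_pos: [0.1891, 0.5954, 0.2383]
tool_rot: [[-0.008, 1.0, -0.0], [1.0, 0.008, -0.001], [-0.001, -0.0, -1.0]]
contact_force: [0.8, 0.3, 0.0]
opening: 0.006
finger_force: 0.0
```

Request:
arm_command:
  deltas:
    - {"dp": [-0.68,0.83,0],"turn": 0,"jaw": 1}
    - {"dp": [-0.68,0.83,0],"turn": 0,"jaw": 1}
    - {"dp": [-0.68,0.83,0],"turn": 0,"jaw": 1}
    - {"dp": [-0.68,0.83,0],"turn": 0,"jaw": 1}
    - {"dp": [-0.68,0.83,0],"turn": 0,"jaw": 1}
    - {"dp": [-0.68,0.83,0],"turn": 0,"jaw": 1}
    - {"dp": [-0.68,0.83,0],"turn": 0,"jaw": 1}
    - {"dp": [-0.68,0.83,0],"turn": 0,"jaw": 1}

```text
time: 2.43
tool_pos: [0.3235, 0.4869, 0.2387]
tool_rot: [[-0.008, 1.0, -0.0], [1.0, 0.008, -0.0], [-0.0, -0.0, -1.0]]
contact_force: [0.8, -0.7, 0.2]
opening: 0.004
finger_force: 0.0
```

Request:
arm_command:
  deltas:
    - {"dp": [-0.68,0.83,0],"turn": 0,"jaw": 1}
    - {"dp": [-0.68,0.83,0],"turn": 0,"jaw": 1}
    - {"dp": [-0.68,0.83,0],"turn": 0,"jaw": 1}
    - {"dp": [-0.68,0.83,0],"turn": 0,"jaw": 1}
    - {"dp": [-0.68,0.83,0],"turn": 0,"jaw": 1}
    - {"dp": [-0.68,0.83,0],"turn": 0,"jaw": 1}
    - {"dp": [-0.68,0.83,0],"turn": 0,"jaw": 1}
    - {"dp": [-0.68,0.83,0],"turn": 0,"jaw": 1}

```text
time: 3.1
tool_pos: [0.457, 0.379, 0.2387]
tool_rot: [[-0.008, 1.0, -0.0], [1.0, 0.008, 0.0], [0.0, -0.0, -1.0]]
contact_force: [0.6, -0.4, 0.4]
opening: 0.01
finger_force: 0.0
```

Request:
arm_command:
  deltas:
    - {"dp": [0,0,1],"turn": 0,"jaw": 1}
    - {"dp": [0,0,1],"turn": 0,"jaw": 1}
    - {"dp": [0,0,1],"turn": 0,"jaw": 1}
    - {"dp": [0,0,1],"turn": 0,"jaw": 1}
    - {"dp": [0,0,1],"turn": 0,"jaw": 1}
    - {"dp": [0,0,0],"turn": 0,"jaw": 1}
    - {"dp": [0,0,0],"turn": 0,"jaw": 1}

```text
time: 3.68
tool_pos: [0.4558, 0.3794, 0.1381]
tool_rot: [[-0.008, 1.0, -0.002], [1.0, 0.008, -0.001], [-0.001, -0.002, -1.0]]
contact_force: [-0.1, -0.0, -0.0]
opening: 0.0
finger_force: 0.0
```

```bash
python3 -c "
from h import *
d=snap('wrist','w1');o=get_obs();print(o['time'],o['tool_pos'])
h=cv2.cvtColor(d['image'],cv2.COLOR_RGB2HSV);m=cv2.inRange(h,(0,150,80),(6,255,255))|cv2.inRange(h,(174,150,80),(180,255,255))
n,l,st,c=cv2.connectedComponentsWithStats(m);i=1+st[1:,4].argmax();print(st[i],c[i])
for z in(.015,.02,.025,.03):print(z,ray(d,*c[i],z)[:2])
K,D,T=cal(d);print(-T[:3,:3].T@T[:3,3])
"
```

```text
3.7333 [0.45661272 0.37988312 0.1391721 ]
[240 164  33  33 858] [255.83682984 180.08158508]
0.015 [0.4537998 0.381202 ]
0.02 [0.45382396 0.38265432]
0.025 [0.45384812 0.38410665]
0.03 [0.45387227 0.38555897]
[0.45509572 0.45911071 0.28322134]
```

View pics/w1.png

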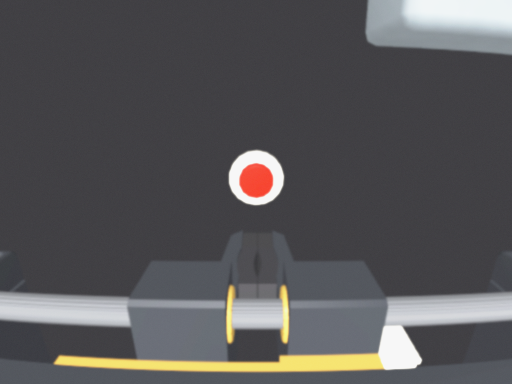

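The wrist view shows the button at (256,180), about 2 mm from below the tool, so I go down.

Request:
arm_command:
  deltas:
    - {"dp": [0.05,-0.1,1],"turn": 0,"jaw": 1}
    - {"dp": [0,0,1],"turn": 0,"jaw": 1}
    - {"dp": [0,0,1],"turn": 0,"jaw": 1}
    - {"dp": [0,0,1],"turn": 0,"jaw": 1}
    - {"dp": [0,0,0.8],"turn": 0,"jaw": 1}
    - {"dp": [0,0,0],"turn": 0,"jaw": 1}
    - {"dp": [0,0,0],"turn": 0,"jaw": 1}

```text
time: 4.32
tool_pos: [0.4548, 0.3811, 0.0436]
tool_rot: [[-0.007, 1.0, 0.001], [1.0, 0.007, 0.001], [0.001, 0.001, -1.0]]
contact_force: [0.9, -0.7, -0.0]
opening: 0.006
finger_force: 0.0
```

Request:
arm_command:
  deltas:
    - {"dp": [0,0,0.15],"turn": 0,"jaw": 1}
    - {"dp": [0,0,0.15],"turn": 0,"jaw": 1}
    - {"dp": [0,0,0.15],"turn": 0,"jaw": 1}
    - {"dp": [0,0,0.15],"turn": 0,"jaw": 1}

```text
time: 4.65
tool_pos: [0.4547, 0.3811, 0.0313]
tool_rot: [[-0.006, 1.0, 0.001], [1.0, 0.006, 0.001], [0.001, 0.001, -1.0]]
contact_force: [0.7, -0.9, -0.8]
opening: 0.004
finger_force: 0.0
```

Request:
arm_command:
  deltas:
    - {"dp": [0,0,0.15],"turn": 0,"jaw": 1}
    - {"dp": [0,0,0.15],"turn": 0,"jaw": 1}
    - {"dp": [0,0,0],"turn": 0,"jaw": 1}

```text
time: 4.9
tool_pos: [0.454, 0.3805, 0.0241]
tool_rot: [[-0.006, 1.0, -0.001], [1.0, 0.006, -0.001], [-0.001, -0.001, -1.0]]
contact_force: [-1.0, 0.3, -0.4]
opening: 0.002
finger_force: 0.0
```

Request:
arm_command:
  deltas:
    - {"dp": [0,0,0.15],"turn": 0,"jaw": 1}
    - {"dp": [0,0,0],"turn": 0,"jaw": 1}

```text
time: 5.07
tool_pos: [0.4544, 0.3808, 0.0215]
tool_rot: [[-0.006, 1.0, 0.0], [1.0, 0.006, 0.0], [0.0, 0.0, -1.0]]
contact_force: [-0.0, 0.2, 2.8]
opening: 0.005
finger_force: 1.0
```

Request:
arm_command:
  deltas:
    - {"dp": [0,0,0.1],"turn": 0,"jaw": 1}
    - {"dp": [0,0,0],"turn": 0,"jaw": 1}

```text
time: 5.23
tool_pos: [0.4544, 0.3808, 0.0197]
tool_rot: [[-0.006, 1.0, 0.0], [1.0, 0.006, 0.0], [0.0, 0.0, -1.0]]
contact_force: [-0.7, -0.2, 2.9]
opening: 0.006
finger_force: 1.5
```

Request:
arm_command:
  deltas:
    - {"dp": [0,0,0.1],"turn": 0,"jaw": 1}
    - {"dp": [0,0,0],"turn": 0,"jaw": 1}

```text
time: 5.4
tool_pos: [0.4544, 0.3808, 0.0178]
tool_rot: [[-0.006, 1.0, 0.0], [1.0, 0.006, 0.0], [0.0, 0.0, -1.0]]
contact_force: [-0.4, -0.1, 4.4]
opening: 0.004
finger_force: 2.0
```

Request:
arm_command:
  deltas:
    - {"dp": [0,0,0.1],"turn": 0,"jaw": 1}
    - {"dp": [0,0,0],"turn": 0,"jaw": 1}

```text
time: 5.57
tool_pos: [0.4545, 0.3808, 0.0164]
tool_rot: [[-0.006, 1.0, 0.0], [1.0, 0.006, 0.0], [0.0, 0.0, -1.0]]
contact_force: [-1.4, 0.2, 7.7]
opening: 0.004
finger_force: 4.1
```

Request:
arm_command:
  deltas:
    - {"dp": [0,0,0.1],"turn": 0,"jaw": 1}
    - {"dp": [0,0,0],"turn": 0,"jaw": 1}
    - {"dp": [0,0,0],"turn": 0,"jaw": 1}

```text
time: 5.82
tool_pos: [0.4545, 0.3808, 0.0162]
tool_rot: [[-0.006, 1.0, 0.0], [1.0, 0.006, 0.001], [0.001, 0.0, -1.0]]
contact_force: [-3.9, -2.0, 23.7]
opening: 0.005
finger_force: 11.8
```

Force has jumped to 24 N with no further travel, so the button is at its stop. I release it, rise, and go across to the open tube at about (0.583, 0.058).

Request:
arm_command:
  deltas:
    - {"dp": [0,0,-0.5],"turn": 0,"jaw": 1}
    - {"dp": [0,0,-1],"turn": 0,"jaw": 1}
    - {"dp": [0,0,-1],"turn": 0,"jaw": 1}
    - {"dp": [0,0,-1],"turn": 0,"jaw": 1}
    - {"dp": [0,0,-1],"turn": 0,"jaw": 1}
    - {"dp": [0,0,-1],"turn": 0,"jaw": 1}
    - {"dp": [0,0,-1],"turn": 0,"jaw": 1}
    - {"dp": [0,0,-1],"turn": 0,"jaw": 1}

```text
time: 6.48
tool_pos: [0.454, 0.3805, 0.1643]
tool_rot: [[-0.006, 1.0, -0.001], [1.0, 0.006, -0.0], [-0.0, -0.001, -1.0]]
contact_force: [0.2, 0.0, -0.1]
opening: 0.005
finger_force: 0.0
```

Request:
arm_command:
  deltas:
    - {"dp": [0,0,-1],"turn": 0,"jaw": 1}
    - {"dp": [0,0,-1],"turn": 0,"jaw": 1}
    - {"dp": [0,0,-1],"turn": 0,"jaw": 1}
    - {"dp": [0,0,0],"turn": 0,"jaw": 1}

```text
time: 6.82
tool_pos: [0.4561, 0.3821, 0.2272]
tool_rot: [[-0.006, 1.0, 0.005], [1.0, 0.006, 0.005], [0.005, 0.005, -1.0]]
contact_force: [0.4, -0.5, 0.6]
opening: 0.005
finger_force: 0.0
```

Request:
arm_command:
  deltas:
    - {"dp": [-1,0.4,0],"turn": 0,"jaw": 1}
    - {"dp": [-1,0.4,0],"turn": 0,"jaw": 1}
    - {"dp": [-1,0.4,0],"turn": 0,"jaw": 1}
    - {"dp": [-1,0.4,0],"turn": 0,"jaw": 1}
    - {"dp": [-1,0.4,0],"turn": 0,"jaw": 1}
    - {"dp": [-1,0.4,0],"turn": 0,"jaw": 1}
    - {"dp": [-1,0.4,0],"turn": 0,"jaw": 1}
    - {"dp": [-1,0.4,0],"turn": 0,"jaw": 1}

```text
time: 7.48
tool_pos: [0.5191, 0.22, 0.2227]
tool_rot: [[-0.007, 1.0, -0.001], [1.0, 0.007, -0.001], [-0.001, -0.001, -1.0]]
contact_force: [-0.1, 0.1, -0.7]
opening: 0.003
finger_force: 0.0
```

Request:
arm_command:
  deltas:
    - {"dp": [-1,0.4,0],"turn": 0,"jaw": 1}
    - {"dp": [-1,0.4,0],"turn": 0,"jaw": 1}
    - {"dp": [-1,0.4,0],"turn": 0,"jaw": 1}
    - {"dp": [-1,0.4,0],"turn": 0,"jaw": 1}
    - {"dp": [-1,0.4,0],"turn": 0,"jaw": 1}
    - {"dp": [-1,0.4,0],"turn": 0,"jaw": 1}
    - {"dp": [-1,0.4,0],"turn": 0,"jaw": 1}
    - {"dp": [-1,0.4,0],"turn": 0,"jaw": 1}

```text
time: 8.15
tool_pos: [0.5841, 0.0605, 0.2226]
tool_rot: [[-0.006, 1.0, -0.002], [1.0, 0.006, -0.0], [-0.0, -0.002, -1.0]]
contact_force: [-0.4, -0.4, 0.1]
opening: 0.007
finger_force: 0.0
```

Request:
arm_command:
  deltas:
    - {"dp": [0,0,0],"turn": 0,"jaw": 1}
    - {"dp": [0,0,0],"turn": 0,"jaw": 1}

```text
time: 8.32
tool_pos: [0.5841, 0.0602, 0.2228]
tool_rot: [[-0.003, 1.0, -0.001], [1.0, 0.003, -0.001], [-0.001, -0.001, -1.0]]
contact_force: [0.3, 0.5, -0.5]
opening: 0.003
finger_force: 0.0
```

```bash
python3 -c "
from h import *
d=snap('wrist','w2');o=get_obs();print(o['time'],o['tool_pos'],o['joints'])
"
```

```text
8.3667 [0.58370821 0.06201702 0.22285829] [-12.75854992  37.60569766   3.8202307   97.88343197  -3.38716447
  44.70953925  -6.9670521 ]
```

View pics/w2.png

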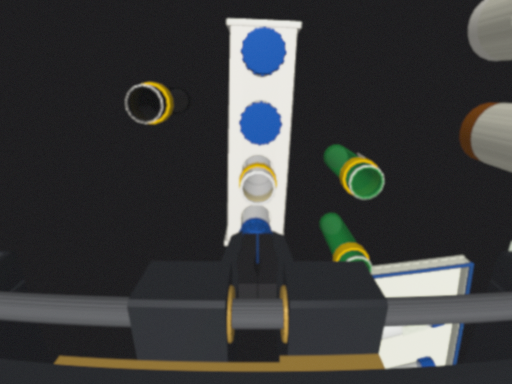

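The open mouth is at about (258,185), with the capped neighbours at (261,123) and (256,230).

```bash
python3 -c "
from h import *
d=load('w2');print(ray(d,258,185,.121),ray(d,261,123,.124),ray(d,264,51,.124))
t=load('top0');s=load('scene0');print(ray(t,238.4,183.7,.121),ray(s,268,187.3,.121))
"
```

```text
[0.58412475 0.0639974  0.121     ] [0.58622152 0.11633508 0.124     ] [0.58804858 0.1697466  0.124     ]
[0.58223091 0.05799968 0.121     ] [0.58571359 0.06273192 0.121     ]
```

Request:
arm_command:
  deltas:
    - {"dp": [0,0,0.9],"turn": 0,"jaw": 1}
    - {"dp": [0,0,0.9],"turn": 0,"jaw": 1}
    - {"dp": [0,0,0.9],"turn": 0,"jaw": 1}
    - {"dp": [0,0,0.8],"turn": 0,"jaw": 1}
    - {"dp": [0,0,0],"turn": 0,"jaw": 1}
    - {"dp": [0,0,0],"turn": 0,"jaw": 1}
    - {"dp": [0,0,0],"turn": 0,"jaw": 1}
    - {"dp": [0,0,0],"turn": 0,"jaw": 1}

```text
time: 9.03
tool_pos: [0.585, 0.0622, 0.1548]
tool_rot: [[-0.007, 1.0, 0.002], [1.0, 0.007, 0.001], [0.001, 0.002, -1.0]]
contact_force: [-0.5, -0.2, -0.3]
opening: 0.002
finger_force: 0.0
```

Request:
arm_command:
  deltas:
    - {"dp": [0,0,0],"turn": 0,"jaw": 1}
    - {"dp": [0,0,0],"turn": 0,"jaw": 1}
    - {"dp": [0,0,0],"turn": 0,"jaw": 1}
    - {"dp": [0,0,0],"turn": 0,"jaw": 1}
    - {"dp": [0,0,0],"turn": 0,"jaw": 1}
    - {"dp": [0,0,0],"turn": 0,"jaw": 1}
    - {"dp": [0,0,0],"turn": 0,"jaw": 1}
    - {"dp": [0,0,0],"turn": 0,"jaw": 1}

```text
time: 9.7
tool_pos: [0.5843, 0.0616, 0.1537]
tool_rot: [[-0.006, 1.0, -0.0], [1.0, 0.006, 0.0], [0.0, -0.0, -1.0]]
contact_force: [-0.5, 0.1, 1.2]
opening: 0.004
finger_force: 0.0
```

Request:
arm_command:
  deltas:
    - {"dp": [0,0,0],"turn": 0,"jaw": 1}
    - {"dp": [0,0,0],"turn": 0,"jaw": 1}
    - {"dp": [0,0,0],"turn": 0,"jaw": 1}
    - {"dp": [0,0,0],"turn": 0,"jaw": 1}
    - {"dp": [0,0,0],"turn": 0,"jaw": 1}
    - {"dp": [0,0,0],"turn": 0,"jaw": 1}
    - {"dp": [0,0,0],"turn": 0,"jaw": 1}
    - {"dp": [0,0,0],"turn": 0,"jaw": 1}

```text
time: 10.37
tool_pos: [0.5844, 0.0616, 0.1537]
tool_rot: [[-0.006, 1.0, 0.0], [1.0, 0.006, 0.0], [0.0, 0.0, -1.0]]
contact_force: [-0.9, -0.1, 0.0]
opening: 0.006
finger_force: 0.0
```

Request:
arm_command:
  deltas:
    - {"dp": [0,0,0],"turn": 0,"jaw": 1}
    - {"dp": [0,0,0],"turn": 0,"jaw": 1}
    - {"dp": [0,0,0],"turn": 0,"jaw": 1}
    - {"dp": [0,0,0],"turn": 0,"jaw": 1}
    - {"dp": [0,0,0],"turn": 0,"jaw": 1}
    - {"dp": [0,0,0],"turn": 0,"jaw": 1}
    - {"dp": [0,0,0],"turn": 0,"jaw": 1}
    - {"dp": [0,0,0],"turn": 0,"jaw": 1}

```text
time: 11.03
tool_pos: [0.5844, 0.0615, 0.1537]
tool_rot: [[-0.006, 1.0, 0.0], [1.0, 0.006, 0.0], [0.0, 0.0, -1.0]]
contact_force: [-0.7, 0.1, -0.7]
opening: 0.002
finger_force: 0.0
```

Request:
arm_command:
  deltas:
    - {"dp": [0,0,-1],"turn": 0,"jaw": 1}
    - {"dp": [0,0,-1],"turn": 0,"jaw": 1}
    - {"dp": [-0.95,-0.59,0],"turn": 0,"jaw": 1}
    - {"dp": [-0.95,-0.59,0],"turn": 0,"jaw": 1}
    - {"dp": [-0.95,-0.59,0],"turn": 0,"jaw": 1}
    - {"dp": [-0.95,-0.59,0],"turn": 0,"jaw": 1}
    - {"dp": [-0.95,-0.59,0],"turn": 0,"jaw": 1}
    - {"dp": [-0.95,-0.59,0],"turn": 0,"jaw": 1}

```text
time: 11.7
tool_pos: [0.5137, -0.0537, 0.1938]
tool_rot: [[-0.007, 1.0, 0.0], [1.0, 0.007, 0.0], [0.0, 0.0, -1.0]]
contact_force: [1.0, -0.1, 0.7]
opening: 0.003
finger_force: 0.0
```

Request:
arm_command:
  deltas:
    - {"dp": [-0.95,-0.59,0],"turn": 0,"jaw": 1}
    - {"dp": [-0.95,-0.59,0],"turn": 0,"jaw": 1}
    - {"dp": [-0.95,-0.59,0],"turn": 0,"jaw": 1}
    - {"dp": [-0.95,-0.59,0],"turn": 0,"jaw": 1}
    - {"dp": [-0.95,-0.59,0],"turn": 0,"jaw": 1}
    - {"dp": [-0.95,-0.59,0],"turn": 0,"jaw": 1}
    - {"dp": [0,0,0],"turn": 0,"jaw": 1}

```text
time: 12.28
tool_pos: [0.4411, -0.1718, 0.1938]
tool_rot: [[0.001, 1.0, -0.002], [1.0, -0.001, -0.002], [-0.002, -0.002, -1.0]]
contact_force: [0.4, 0.1, 0.1]
opening: 0.004
finger_force: 0.0
```

Request:
arm_command:
  deltas:
    - {"dp": [0,0,1],"turn": 0,"jaw": 1}
    - {"dp": [0,0,1],"turn": 0,"jaw": 1}
    - {"dp": [0,0,1],"turn": 0,"jaw": 1}
    - {"dp": [0,0,0],"turn": 0,"jaw": 1}
    - {"dp": [0,0,0],"turn": 0,"jaw": 1}

```text
time: 12.7
tool_pos: [0.444, -0.1667, 0.1333]
tool_rot: [[-0.007, 1.0, -0.002], [1.0, 0.007, 0.001], [0.001, -0.002, -1.0]]
contact_force: [0.4, -0.2, 0.3]
opening: 0.001
finger_force: 0.0
```

```bash
python3 -c "
from h import *
d=snap('wrist','w3');o=get_obs();print(o['time'],o['tool_pos'])
h=cv2.cvtColor(d['image'],cv2.COLOR_RGB2HSV);m=cv2.inRange(h,(18,120,80),(35,255,255));m[225:]=0
n,l,st,c=cv2.connectedComponentsWithStats(m);i=1+st[1:,4].argmax();print(st[i],c[i],ray(d,*c[i],.02))
"
```

```text
12.75 [ 0.44458286 -0.16703974  0.13403782]
[ 235  160   42   45 1467] [255.49556919 182.3265167 ] [ 0.44176383 -0.16386692  0.02      ]
```

View pics/w3.png

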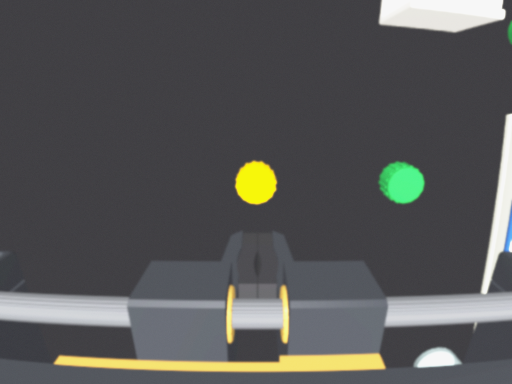

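The yellow cap is at (255,182), about 3 mm from below the tool, and the green cap is clear at (402,183). I go down to about 3 cm above the yellow cap and stay.

Request:
arm_command:
  deltas:
    - {"dp": [0.1,-0.1,1],"turn": 0,"jaw": 1}
    - {"dp": [0,0,1],"turn": 0,"jaw": 1}
    - {"dp": [0,0,1],"turn": 0,"jaw": 1}
    - {"dp": [0,0,0.5],"turn": 0,"jaw": 1}
    - {"dp": [0,0,0.4],"turn": 0,"jaw": 1}
    - {"dp": [0,0,0],"turn": 0,"jaw": 1}
    - {"dp": [0,0,0],"turn": 0,"jaw": 1}
    - {"dp": [0,0,0],"turn": 0,"jaw": 1}

```text
time: 13.42
tool_pos: [0.4428, -0.1656, 0.0566]
tool_rot: [[-0.006, 1.0, 0.002], [1.0, 0.006, -0.0], [-0.0, 0.002, -1.0]]
contact_force: [-1.1, -0.7, 0.2]
opening: 0.006
finger_force: 0.0
```

Request:
arm_command:
  deltas:
    - {"dp": [0,0,0],"turn": 0,"jaw": 1}
    - {"dp": [0,0,0],"turn": 0,"jaw": 1}
    - {"dp": [0,0,0],"turn": 0,"jaw": 1}
    - {"dp": [0,0,0],"turn": 0,"jaw": 1}
    - {"dp": [0,0,0],"turn": 0,"jaw": 1}
    - {"dp": [0,0,0],"turn": 0,"jaw": 1}
    - {"dp": [0,0,0],"turn": 0,"jaw": 1}
    - {"dp": [0,0,0],"turn": 0,"jaw": 1}

```text
time: 14.08
tool_pos: [0.4422, -0.1654, 0.0557]
tool_rot: [[-0.006, 1.0, -0.0], [1.0, 0.006, 0.0], [0.0, -0.0, -1.0]]
contact_force: [0.6, 0.8, 0.2]
opening: 0.008
finger_force: 0.0
```

Request:
arm_command:
  deltas:
    - {"dp": [0,0,0],"turn": 0,"jaw": 1}
    - {"dp": [0,0,0],"turn": 0,"jaw": 1}
    - {"dp": [0,0,0],"turn": 0,"jaw": 1}
    - {"dp": [0,0,0],"turn": 0,"jaw": 1}
    - {"dp": [0,0,0],"turn": 0,"jaw": 1}
    - {"dp": [0,0,0],"turn": 0,"jaw": 1}
    - {"dp": [0,0,0],"turn": 0,"jaw": 1}
    - {"dp": [0,0,0],"turn": 0,"jaw": 1}

```text
time: 14.75
tool_pos: [0.4422, -0.1653, 0.0557]
tool_rot: [[-0.006, 1.0, 0.0], [1.0, 0.006, 0.0], [0.0, 0.0, -1.0]]
contact_force: [-0.1, -0.3, 0.1]
opening: 0.004
finger_force: 0.0
```

Request:
arm_command:
  deltas:
    - {"dp": [0,0,0],"turn": 0,"jaw": 1}
    - {"dp": [0,0,0],"turn": 0,"jaw": 1}
    - {"dp": [0,0,0],"turn": 0,"jaw": 1}
    - {"dp": [0,0,0],"turn": 0,"jaw": 1}
    - {"dp": [0,0,0],"turn": 0,"jaw": 1}
    - {"dp": [0,0,0],"turn": 0,"jaw": 1}
    - {"dp": [0,0,0],"turn": 0,"jaw": 1}
    - {"dp": [0,0,0],"turn": 0,"jaw": 1}

```text
time: 15.42
tool_pos: [0.4422, -0.1653, 0.0557]
tool_rot: [[-0.006, 1.0, 0.0], [1.0, 0.006, 0.0], [0.0, 0.0, -1.0]]
contact_force: [-0.6, -0.0, -0.0]
opening: 0.006
finger_force: 0.0
```

```bash
python3 -c "
from cell import order
print(order.close_job())"
```

```text
the job is handed in; nothing more can be done
None
```

I pressed the call button to its stop and released it, pointed for 2 s about 3 cm above the open tube's mouth, then for 2 s about 3 cm above the yellow cap, and handed the job in at about 15 s still pointing there; no unexpected contact showed in the force readings, but no verdict came back.

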